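Hold the tea strainer ready over the mug

TASK

Tea is about to be poured: take the tea strainer with the wooden handle out of its drip bowl, lift it higher than the milk jug and carry it over the row of breakfast things in the middle to the white mug on the other side of this table. Finish while holding it still and level just above the mug: bowl centred over the mug's mouth, its bottom about 1.5 cm above the rim, and its handle pointing the same way as the mug's handle. Do not touch the mug with the strainer, and do not knock the mug, milk jug, honey jar or pepper shaker out of place.

Things in the scene. Friction and masses are not known exactly. Their poses are not given: they have to be found in the camera images.
- tea_strainer: Loose tea strainer, about 90 g: a round steel bowl 66 mm across and 30 mm deep with a flat lip 82 mm across at the top, and a straight wooden handle. Origin: centre of the flat underside (38 mm across) of the bowl. z up through the bowl; the handle points along its -x.
- strainer_grip (a point): Point in the middle of the strainer's handle where it is best gripped: 70 mm along -x from the bowl's centre axis and 26.5 mm above the bowl's underside; axes as the strainer. The handle is a bar 16 mm wide (along y) and 12 mm high; it runs from 48 to 138 mm from the bowl's axis. The strainer balances about 25 mm from the bowl's axis, on the handle's side.
- strainer_foot (a point): Centre of the flat underside of the strainer's bowl, its lowest point; axes as the strainer.
- drip_bowl: Small open steel cup, 81 mm across and 45 mm high, fixed to the table, in which the strainer's bowl rests: the strainer's lip lies on its rim and its underside is 17.5 mm above the table; 3 mm or more play all round. Origin: centre of its underside. It stands on either side of the row; the mug is on the other side.
- mug_mouth (a point): Centre of the mouth of the white mug, level with its rim, 96 mm above the table. The mug is a loose, open, upright mug, 90 mm across outside at the rim, with a handle on one side that reaches 85 mm from the mug's axis, between 18 and 84 mm above the table. Axes as the mug: z up, the mug's handle points along its -y.
- jug_top (a point): Centre of the top of the white milk jug, 170 mm above the table: a loose jug 115 mm wide; from this point it reaches 60 mm along its +y (spout) and 110 mm along its -y (handle).
- honey_mid (a point): Centre, half-way up, of the honey jar: loose, 65 mm across, 86 mm high.
- pepper_mid (a point): Centre, half-way up, of the pepper shaker: loose, 44 mm across, 90 mm high. Honey jar, pepper shaker and milk jug stand in a row that leads away from the robot, straight ahead of it.
Not all that is in view belongs to the job. Of the things that look like the tea_strainer, the larger one is meant.

How it is judged:
On the way:
1. the strainer is held in the fingers with its underside higher than the top of the milk jug (height (world z) of strainer_foot above 0.17 m and contact force between the fingers and tea_strainer above 0.5 N), for 0.1 s.
At the end, for the whole second after the job is handed in: The fingers alone hold the strainer, still and level (0.15 rad), its underside 4 to 27 mm above the mug's rim, centred on the mouth within 12 mm, its handle on the mug handle's side and within 0.22 rad of its direction, not touching the upright mug (contact force between the fingers and tea_strainer above 0.5 N and horizontal distance between strainer_foot and mug_mouth below 0.012 m and z of strainer_foot in the frame of mug_mouth between 0.004 and 0.027 m and angle between tea_strainer's own z axis and vertical below 0.15 rad and angle between the x axis of tea_strainer and the y axis of mug_mouth, either way round below 0.22 rad and y of strainer_grip in the frame of mug_mouth below -0.03 m and contact force between tea_strainer and white_mug below 0.1 N and linear speed of tea_strainer below 0.02 m/s and angle between mug_mouth's own z axis and vertical below 0.05 rad); the arm keeps its last pose, push and grip.
It fails at once if the strainer touches the mug (contact force between tea_strainer and white_mug above 0.3 N).
It fails at once if the strainer crosses the row in the middle with its underside lower than the top of the milk jug (world y of strainer_foot between -0.04 and 0.04 m and height (world z) of strainer_foot below 0.17 m).
It fails at once if the mug is shifted more than 2 cm (distance of mug_mouth from where it was at the start of the episode above 0.02 m).
It fails at once if the milk jug, honey jar or pepper shaker is shifted or tipped (more than 25 mm) (distance of any of jug_top, honey_mid, pepper_mid from where it was at the start of the episode above 0.025 m).
It also fails if it takes over 45 s, if anything falls off the work surface, if the arm or the gripper's body presses on something with over 40 N, if the wrist force passes 120 N, or if a joint passes its speed limit or range.

ROBOT

A 6-joint arm with a two-finger parallel gripper is mounted at the origin on a cart in front of the work surface, level with it; the furniture and walls round the work are solid. World frame = base frame: x ahead of the robot, y to its left, z up, the work surface at z = 0. Lengths are in m, angles in rad, forces in N, time in s.
With the tool pointing down it reaches from about 0.35 to 0.975 m from the base axis. Payload 4.9 kg.
Tool frame: the origin (TCP) lies midway between the tips of the shut fingers; the grasp point (between the pads) lies 19 mm behind it; z points along the fingers, x is the direction in which the jaws open and shut, and the axes are right-handed (so a half turn about z gives the same grasp; the last joint's range is limited). The gripper opens to 85 mm and grips with 20 to 120 N. Pads are 22 mm wide; open, the fingers measure 114 mm over their backs; the gripper's body (76 mm by 85 mm) begins 54 mm behind the grasp point. The pads swing forward as they close: fully open they stand 13 mm farther back than shut.
Start: joints at [-0.119, 0.053, 1.613, -0, 1.476, -0.119], TCP at [0.625, 0, 0.198] pointing down, gripper open.
Joint ranges: [-3.01, 3.01], [-1.01, 2.22], [0.06, 2.58], [-1.02, 4.17], [0.09, 2.62], [-3.14, 3.14]. Speed limits (rad/s): [2.57, 2.57, 3.14, 3.14, 3.14, 3.14].

INTERFACE

Orientations are given as a rotation vector (axis times angle).
In Python, from workcell import robot gives the robot as it stands.
- The arm moves only by the tool jog_arm, never from a script. Its argument "steps" is one flat list of numbers, 7 for each row, row after row: the turn, a rotation vector about the world's x, y, z in rad, then the shift along the world's x, y, z in m, then the opening, from 0 (shut) to 1 (fully open). In form: [ax, ay, az, x, y, z, grip, ax, ay, az, x, y, z, grip, ...]. A call has 1 to 8 rows; each row shifts and turns the commanded pose from where the row before left it; what a row does not reach is not made up. A row lasts 1/10 s, in which the tool goes at most 50 mm and 8.59 degrees, less where a joint would pass 70% of its speed; a pose out of reach is approached as far as the arm can. A call is refused whole if a number of a shift passes 0.05 or a number of a turn 0.15, either way. A call with a gripper value outside its range is refused whole. The fingers move at their own pace and stop on an object; "force" is the grip in N (left out, the last holds). Time passes only in rows, so rows that do not move let the fingers close. It gives the time, the measured TCP pose, the force and the opening at its end, in the units of the state.
- robot.get_state(): the state, without advancing time (a new reading comes with each control period).
- robot.camera(name): name is "scene" or "side" or "wrist"; returns a dict with "frame" (420x560x3 uint8, blue, green, red), "K" (3x3 intrinsics, pixels), "eye" and "rotation" of the camera in the world; the wrist camera has in their place "tool_from_camera" (4x4, takes a point from camera to tool coordinates, whose origin is the TCP and whose axes are the tool frame's). Camera axes: x right, y down, z forward; pixel columns grow to the right and rows downward; lengths in m; the calibration is good to about 2 mm. A picture is of the moment at which its call begins: read the wrist's pose just before it. There is no depth.
- robot.hand_in(): hands the job in, once; it reports no verdict.
The state is a dict: "t": time; "qpos": joint angles; "dq": joint speeds; "effort": joint torques, N m; "ee_pos": TCP position; "orientation": TCP orientation; "force": force on the tool from outside, world axes, zero at the start; "ft_torque": the same for the moment, N m; "gripper_width": finger opening in m.
Only numpy, scipy, OpenCV 4.12 (cv2) and the standard library are available. Lean on these libraries where they do the work, as an engineer would, in place of code of your own. Each camera call takes 0.05 s, during which the arm holds its last target. There are 200 camera calls.

## Working session

There is one attempt and no reset: what is moved stays moved. The work goes in short steps, Python scripts to look and compute and a tool call to move; the robot and the scene stay as the last step left them, time stands still between calls to the robot, and variables do not carry over. Pictures are saved under pics/ and viewed, about 8 in all and at most 12, crops included, and the job is handed in when it is done.

Besides the shell and the picture viewer there is one more tool, called after ">>>" as name(argument=value, ...), one argument or row to a line, values as JSON. jog_arm: Moves the arm, as the interface text tells. Its arguments: {"type":"object","properties":{"steps":{"type":"array"},"force":{"type":"number"}},"required":["steps"]}

```bash
mkdir -p pics
cat > h.py <<'E'
import numpy as np, cv2
from workcell import robot
from scipy.spatial.transform import Rotation as R
def grab(name,fn):
    s=robot.get_state(); c=robot.camera(name); cv2.imwrite('pics/'+fn+'.png',c['frame'])
    if name=='wrist':
        T=np.eye(4);T[:3,:3]=R.from_rotvec(s['orientation']).as_matrix();T[:3,3]=s['ee_pos']
        T=T@np.array(c['tool_from_camera']);eye,rot=T[:3,3],T[:3,:3]
    else: eye,rot=np.array(c['eye']),np.array(c['rotation'])
    np.savez('pics/'+fn+'.npz',K=c['K'],eye=eye,rot=rot); return c['frame']
def ray(fn,u,v):
    d=np.load('pics/'+fn+'.npz'); r=d['rot']@np.linalg.inv(d['K'])@np.array([u,v,1.]); return d['eye'],r/np.linalg.norm(r)
def plane(fn,u,v,z):
    e,r=ray(fn,u,v); return e+r*(z-e[2])/r[2]
def proj(fn,p):
    d=np.load('pics/'+fn+'.npz'); q=d['K']@(d['rot'].T@(np.array(p)-d['eye'])); return q[:2]/q[2]
def tri(a,b):
    (e1,r1),(e2,r2)=ray(*a),ray(*b)
    s=np.linalg.lstsq(np.c_[r1,-r2],e2-e1,rcond=None)[0]
    p,q=e1+s[0]*r1,e2+s[1]*r2; return (p+q)/2,np.linalg.norm(p-q)
E
python3 - <<'E'
from h import *
for n in('scene','side','wrist'): grab(n,n+'0')
for n in('scene','side','wrist'):
    d=np.load(f'pics/{n}0.npz');print(n,d['eye'].round(3),d['rot'].round(2).tolist(),d['K'][0,0])
s=robot.get_state();print(s)
cv2.imwrite('pics/all.png',cv2.resize(np.hstack([cv2.imread(f'pics/{n}0.png') for n in('scene','side')]),None,fx=.714,fy=.714,interpolation=cv2.INTER_AREA))
E
```

```text
scene [-0.253  0.675  1.202] [-1.15, 2.41, -0.96] 540.1834221498158
side [0.071 0.722 0.466] [-0.65, 2.29, -1.57] 430.7415145735804
wrist [0.625 0.085 0.373] [[1.0, 0.0, -0.0], [0.0, -0.94, -0.33], [-0.0, 0.33, -0.94]] 328.1699463338049
{'t': 0.15, 'qpos': array([-1.19003146e-01,  5.32339408e-02,  1.61398135e+00,  2.41128729e-05,
        1.47599189e+00, -1.18994730e-01]), 'dq': array([-0.00024861, -0.00137744, -0.00377058,  0.00113533,  0.00057995,
       -0.00022286]), 'effort': array([ 5.10442842e-04, -3.94241810e+01, -3.70721948e+01, -1.15854355e-04,
        4.61802789e-03,  5.00508997e-05]), 'ee_pos': array([6.24461626e-01, 7.03941733e-05, 1.96626019e-01]), 'orientation': array([-3.14137614e+00,  1.68340967e-05,  2.51351537e-03]), 'force': array([-0.20795046, -0.57930282, -0.08199425]), 'ft_torque': array([-0.04247523, -0.01599395, -0.02658789]), 'gripper_width': 0.08541820099295065}
```

View pics/scene0.png

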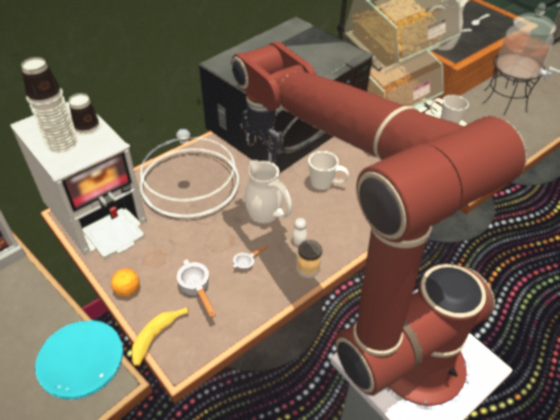

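View pics/side0.png

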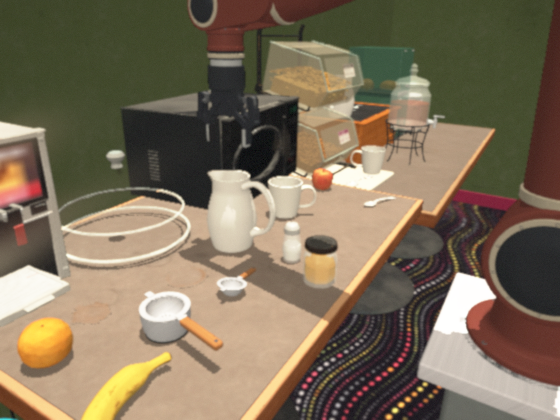

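Scene view: the large strainer is at (195,278), the small look-alike at (245,260). The mug on this table is at (322,170); another mug stands on the far counter at (455,110). The side view shows the same things: large strainer (165,315), small (232,287), mug (287,197). I choose the large strainer and the near mug. Next I'll measure.

```bash
sed -i "s/np.array(c\['rotation'\])$/R.from_rotvec(c['rotation']).as_matrix()/" h.py
sed -i "s/else: eye,rot=.*/else: eye,rot=np.array(c['eye']),R.from_rotvec(c['rotation']).as_matrix()/" h.py
python3 - <<'E'
from h import *
for n in('scene','side'): grab(n,n+'1')
print(tri(('scene1',193,274),('side1',166,304)))
print(tri(('scene1',213,315),('side1',219,344)), 'handle end')
print(tri(('scene1',322,158),('side1',287,184)),'mug')
print(tri(('scene1',345,177),('side1',313,195)),'mug handle')
print(tri(('scene1',262,168),('side1',232,177)),'jug')
print(tri(('scene1',311,247),('side1',321,243)),'honey top')
print(tri(('scene1',300,223),('side1',292,228)),'pep top')
a=cv2.imread('pics/scene1.png');b=cv2.imread('pics/side1.png')
c=[a[240:340,150:290],b[260:360,120:260],a[140:215,280:385],b[160:235,245:350]]
c=[cv2.resize(i,(400,300),interpolation=cv2.INTER_CUBIC) for i in c]
cv2.imwrite('pics/crop.png',np.vstack([np.hstack(c[:2]),np.hstack(c[2:])]))
E
```

```text
(array([0.52879424, 0.3032396 , 0.04971495]), np.float64(0.0019279657815343462))
(array([0.3963164 , 0.33167465, 0.04661433]), np.float64(0.003348061717735433)) handle end
(array([ 0.62110196, -0.24087228,  0.08572788]), np.float64(0.012441209516538954)) mug
(array([ 0.54177398, -0.25837103,  0.06064061]), np.float64(0.003588194869190649)) mug handle
(array([ 0.63460377, -0.0150093 ,  0.16412821]), np.float64(0.009384434516843145)) jug
(array([0.3885275 , 0.01638969, 0.07708262]), np.float64(0.000324544267470337)) honey top
(array([ 0.47345689, -0.01765023,  0.07515794]), np.float64(0.0008726644015757181)) pep top
```

View pics/crop.png

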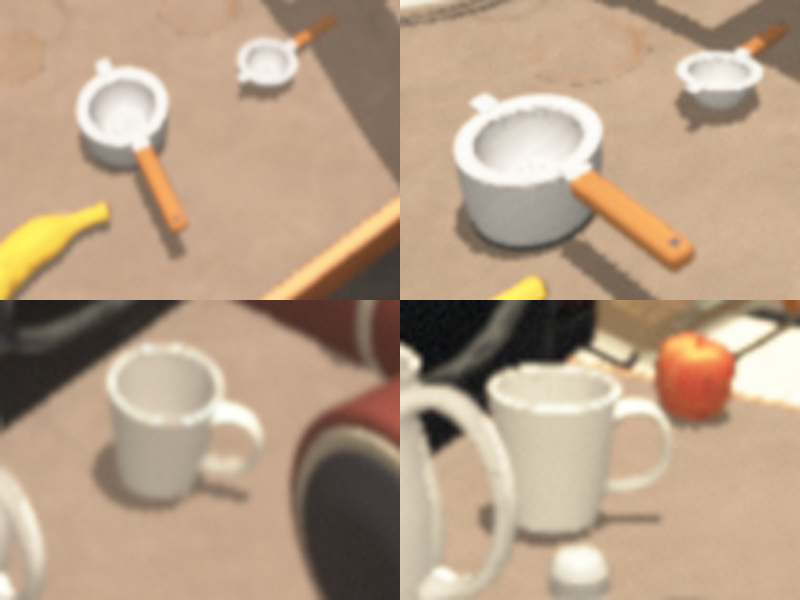

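Crop confirms the large strainer: lip centre at scene (192.7,276.7) and side (164.8,307), handle running toward the robot. The mug's rim centre is at scene (323.3,161.3) and side (285.7,182.2), with its handle also toward the robot.

Run:
```python
from h import *
P=lambda n,a,b:(lambda t:print(n,t[0].round(4),round(t[1],4)))(tri(('scene1',*a),('side1',*b)))
P('lip',(192.7,276.7),(164.8,307))
P('hend',(211.6,315),(217.3,343.3))
P('mug',(323.3,161.3),(285.7,182.2))
P('mughandle',(349,175),(315.9,196))
for n,uv in(('scene1',(192.7,276.7)),('side1',(164.8,307))): print(plane(n,*uv,.047).round(4))
for n,uv in(('scene1',(323.3,161.3)),('side1',(285.7,182.2))): print(plane(n,*uv,.096).round(4))
```

```text
lip [0.5245 0.3086 0.0482] 0.0047
hend [0.3961 0.3356 0.0507] 0.0033
mug [ 0.6102 -0.2278  0.0931] 0.0023
mughandle [ 0.5464 -0.2833  0.0497] 0.0005
[0.5228 0.3074 0.047 ]
[0.5286 0.3077 0.047 ]
[ 0.6066 -0.2255  0.096 ]
[ 0.6077 -0.2213  0.096 ]
```

>>> jog_arm(
  steps=[0, 0, -0.15, 0, 0.02, 0.03, 1, 0, 0, -0.15, -0.01, 0.04, 0.03, 1, 0, 0, -0.15, -0.01, 0.04, 0.03, 1, 0, 0, -0.15, -0.02, 0.04, 0.02, 1, 0, 0, -0.15, -0.03, 0.04, 0, 1, 0, 0, -0.15, -0.03, 0.04, 0, 1, 0, 0, -0.15, -0.03, 0.04, 0, 1, 0, 0, -0.15, -0.03, 0.04, 0, 1],
)

```text
t: 1.05
ee_pos: [0.4702, 0.2921, 0.3065]
orientation: [-2.614, 1.742, -0.0]
force: [0.8, 0.8, 0.3]
gripper_width: 0.0853
```

>>> jog_arm(
  steps=[0, 0, -0.15, 0, 0.01, -0.04, 1, 0, 0, -0.15, 0, 0.01, -0.04, 1, 0, 0, -0.15, -0.01, 0.01, -0.03, 1, 0, 0, -0.15, 0, 0, 0, 1, 0, 0, 0, 0, 0, 0, 1, 0, 0, 0, 0, 0, 0, 1],
)

```text
t: 1.65
ee_pos: [0.4621, 0.3209, 0.1972]
orientation: [-1.992, 2.427, -0.0]
force: [0.9, -0.8, 0.6]
gripper_width: 0.0855
```

Run:
```python
from h import *
s=robot.get_state();print(s['ee_pos'],s['orientation'])
grab('wrist','w1')
```

```text
[0.46208945 0.32094417 0.19722825] [-1.99238488e+00  2.42737441e+00 -4.93664793e-04]
```

View pics/w1.png

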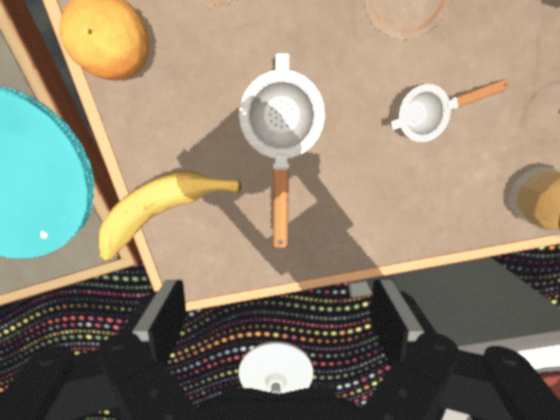

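The wrist view shows the lip centre at about (282,112), the handle from (281,168) to (280,246) nearly along the image's vertical, and the small strainer apart at (425,112).

Run:
```python
from h import *
f=cv2.imread('pics/w1.png');h=cv2.cvtColor(f,cv2.COLOR_BGR2HSV)
m=cv2.inRange(h,(4,120,60),(20,255,255));m[:,:255]=0;m[:,305:]=0;m[:150]=0;m[255:]=0
ys,xs=np.nonzero(m);top=[np.array([plane('w1',xs[ys==y].mean(),y,.05) for y in (ys.min()+3,ys.max()-3)])][0]
print(xs.min(),xs.max(),ys.min(),ys.max(),top.round(4))
w=cv2.inRange(h,(0,0,140),(180,60,255));w[:,:225]=0;w[:,340:]=0;w[:50]=0;w[165:]=0
c=max(cv2.findContours(w,cv2.RETR_EXTERNAL,2)[0],key=cv2.contourArea);k=cv2.convexHull(c);print(cv2.boundingRect(c))
b=plane('w1',282,112.5,.047);l=plane('w1',240,112.5,.047);r=plane('w1',325,112.5,.047)
print('lip',b.round(4),'diam',np.linalg.norm(l-r))
d=b-top[1];print('yaw',np.arctan2(d[1],d[0]),np.linalg.norm(d[:2]))
d/=np.linalg.norm(d[:2]);print('grip',(b-.07*d)[:2])
s=robot.get_state();x=R.from_rotvec(s['orientation']).as_matrix()[:,0];print('toolx yaw',np.arctan2(x[1],x[0]))
# stereo with fixed views
print(tri(('w1',282,112.5),('side1',164.8,307)),tri(('w1',282,112.5),('scene1',192.7,276.7)))
print(tri(('w1',280,243),('scene1',211.6,315)),tri(('w1',280,243),('side1',217.3,343.3)))
```

```text
273 288 170 247 [[0.4776 0.3147 0.05  ]
 [0.4015 0.331  0.05  ]]
(238, 52, 88, 113)
lip [0.5341 0.3022 0.047 ] diam 0.08102849478383115
yaw -0.21354739004230439 0.13563567888367753
grip [0.46565263 0.31707154]
toolx yaw -1.7676876447525631
(array([0.53406188, 0.30241178, 0.04183358]), np.float64(0.0005426414152909032)) (array([0.53353295, 0.30220655, 0.0309858 ]), np.float64(0.00013128197749922275))
(array([0.39917271, 0.33157262, 0.04154087]), np.float64(0.002084156741306226)) (array([0.40130529, 0.33070603, 0.04624116]), np.float64(0.001288301928120004))
```

>>> jog_arm(
  steps=[0, 0, -0.016, 0.004, -0.004, -0.04, 1, 0, 0, 0, 0, 0, -0.05, 1, 0, 0, 0, 0, 0, -0.04, 1, 0, 0, 0, 0, 0, -0.025, 1, 0, 0, 0, 0, 0, -0.016, 1, 0, 0, 0, 0, 0, 0, 1],
)

```text
t: 2.3
ee_pos: [0.4648, 0.3161, 0.0239]
orientation: [1.969, -2.444, -0.001]
force: [0.4, 0.6, -0.2]
gripper_width: 0.0854
```

>>> jog_arm(
  steps=[0, 0, 0, 0, 0, 0, 0, 0, 0, 0, 0, 0, 0, 0, 0, 0, 0, 0, 0, 0, 0, 0, 0, 0, 0, 0, 0, 0, 0, 0, 0, 0, 0, 0, 0, 0, 0, 0, 0, 0, 0, 0, 0, 0, 0, 0, 0, 0, 0],
  force=70,
)

```text
t: 3.0
ee_pos: [0.4656, 0.3168, 0.0255]
orientation: [-1.97, 2.447, -0.0]
force: [0.0, -0.3, 0.1]
gripper_width: -0.0001
```

Run:
```python
from h import *
f=grab('wrist','w2');g=grab('side','side2');cv2.imwrite('pics/v2.png',np.hstack([cv2.resize(f,(400,300)),cv2.resize(g[240:400,90:303],(400,300))]))
```

```text
(no output)
```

View pics/v2.png

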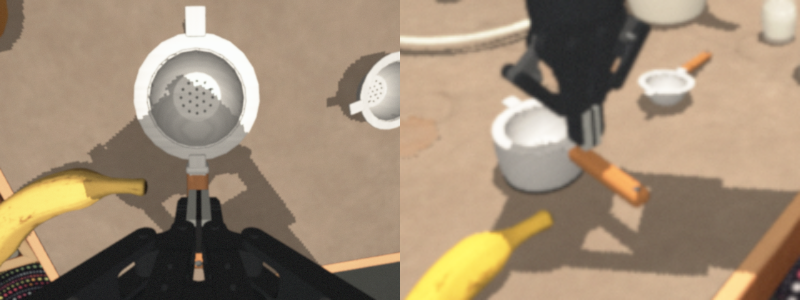

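The gripper reads fully shut (0.0 mm), so the grasp is missing. I'll look closer at where the tips are.

Run:
```python
from h import *
s=robot.get_state();print(s['gripper_width'],s['ee_pos'],s['force'],s['qpos'])
p=s['ee_pos'];print('tcp side',proj('side2',p),'scene',proj('scene1',p),'wrist',proj('w2',p), proj('w2',p+[0,0,.019]))
grab('scene','scene2')
a=cv2.imread('pics/side2.png')[270:360,140:260];b=cv2.imread('pics/w2.png')[210:390,160:400]
cv2.imwrite('pics/v3.png',np.hstack([cv2.resize(a,(400,300),interpolation=2),cv2.resize(b,(400,300),interpolation=2)]))
```

```text
-0.00023779727027523355 [0.46558033 0.31674873 0.02539331] [ 0.13372962 -0.38129324  0.02901002] [ 4.65255464e-01  7.75942555e-02  1.89105264e+00 -8.97501793e-06
  1.17306534e+00  2.25127308e+00]
tcp side [191.28990293 334.24240905] scene [202.62658401 297.71148687] wrist [277.26559688 251.80515951] [277.23843884 267.16382612]
```

View pics/v3.png

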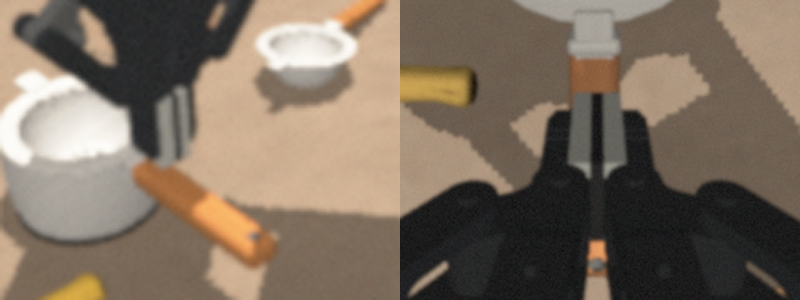

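The close view shows the pads shut above the handle: tips at about side (192,319), where the reported TCP projects to (191,334). I'll measure the tip's height.

Run:
```python
from h import *
for q in ((191.6,318.9),):
    print(tri(('side2',*q),('w2',277,266)))
s=robot.get_state();p=s['ee_pos']
for dz in (0,.01,.019,.025,.03): print(dz,proj('side2',p+[0,0,dz]).round(1),proj('w2',p+[0,0,dz]).round(1))
# handle top line check: measured handle pts in w2
print(proj('side2',[.466,.317,.05]),proj('side2',[.466,.317,.038]), proj('w2',[.48,.3135,.05]))
```

```text
(array([0.46800197, 0.31429107, 0.05067239]), np.float64(0.004509103957709876))
0 [191.3 334.2] [277.3 251.8]
0.01 [190.9 329. ] [277.2 259.5]
0.019 [190.5 324.2] [277.2 267.2]
0.025 [190.3 321. ] [277.2 272.7]
0.03 [190.1 318.3] [277.2 277.6]
[190.02421007 321.18954819] [190.49194629 327.59715564] [277.42368532 246.57640939]
```

>>> jog_arm(
  steps=[0, 0, 0, 0, 0, 0.03, 0, 0, 0, 0, 0, 0, 0.02, 1, 0, 0, 0, 0, 0, 0, 1, 0, 0, 0, 0, 0, 0, 1, 0, 0, 0, 0, 0, 0, 1, 0, 0, 0, 0, 0, 0, 1, 0, 0, 0, 0, 0, 0, 1],
)

```text
t: 3.85
ee_pos: [0.4649, 0.3164, 0.0742]
orientation: [1.969, -2.446, -0.001]
force: [-0.2, -0.2, 0.4]
gripper_width: 0.0844
```

The tips sit at z≈0.05, about 2.3 cm above the reported TCP and just over the handle's top. I need to go about 15 mm deeper, to a reported z near 0.011.

>>> jog_arm(
  steps=[0, 0, 0, 0, 0, -0.03, 1, 0, 0, 0, 0, 0, -0.02, 1, 0, 0, 0, 0, 0, -0.008, 1, 0, 0, 0, 0, 0, -0.007, 1, 0, 0, 0, 0, 0, 0, 1],
)

```text
t: 4.35
ee_pos: [0.4653, 0.3166, 0.0099]
orientation: [1.969, -2.446, -0.0]
force: [0.1, 0.8, 0.8]
gripper_width: 0.0852
```

>>> jog_arm(
  steps=[0, 0, 0, 0, 0, 0, 0, 0, 0, 0, 0, 0, 0, 0, 0, 0, 0, 0, 0, 0, 0, 0, 0, 0, 0, 0, 0, 0, 0, 0, 0, 0, 0, 0, 0, 0, 0, 0, 0, 0, 0, 0, 0, 0, 0, 0, 0, 0, 0],
  force=70,
)

```text
t: 5.05
ee_pos: [0.4659, 0.3169, 0.0109]
orientation: [-1.97, 2.447, -0.0]
force: [-1.1, 0.2, 1.9]
gripper_width: 0.0133
```

Run:
```python
from h import *
print(robot.get_state()['gripper_width'],robot.get_state()['force'])
a=grab('side','side3')[270:360,140:260];b=grab('wrist','w3')[210:390,160:400]
cv2.imwrite('pics/v4.png',np.hstack([cv2.resize(a,(400,300),interpolation=2),cv2.resize(b,(400,300),interpolation=2)]))
```

```text
0.01328148019907004 [-1.10488899  0.23982652  1.87990458]
```

View pics/v4.png

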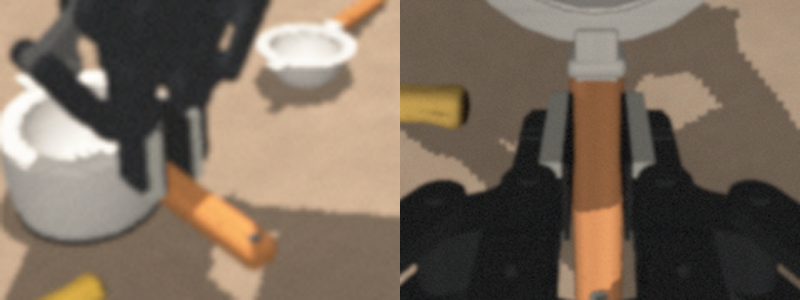

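The pads now straddle the handle and stopped at 13.3 mm, so it is held. I'll try a lift.

>>> jog_arm(
  steps=[0, 0, 0, 0, 0, 0.01, 0, 0, 0, 0, 0, 0, 0.02, 0, 0, 0, 0, 0, 0, 0.03, 0, 0, 0, 0, 0, 0, 0.03, 0, 0, 0, 0, 0, 0, 0.03, 0, 0, 0, 0, 0, 0, 0, 0, 0, 0, 0, 0, 0, 0, 0],
)

```text
t: 5.85
ee_pos: [0.4658, 0.3168, 0.131]
orientation: [-1.969, 2.446, -0.0]
force: [0.1, 0.3, -1.5]
gripper_width: 0.0135
```

Run:
```python
from h import *
print(robot.get_state()['gripper_width'],robot.get_state()['force'],robot.get_state()['ee_pos'])
a=grab('side','side4')[180:390,90:370];b=grab('wrist','w4')
cv2.imwrite('pics/v5.png',np.hstack([cv2.resize(a,(400,300),interpolation=2),cv2.resize(b,(400,300),interpolation=2)]))
```

```text
0.013477778193086971 [ 0.09843949  0.25566259 -1.5334824 ] [0.46584933 0.31683689 0.13101985]
```

View pics/v5.png

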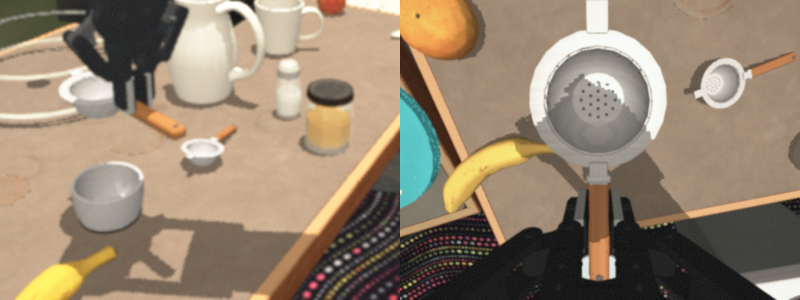

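Lifted: the drip bowl is empty, and the strainer sits level in the fingers with a weight change of about 1.5 N. Next I'll raise it and move sideways to a viewpoint for the mug.

>>> jog_arm(
  steps=[0, 0, 0, 0, 0, 0.03, 0, 0, 0, 0, 0, 0, 0.04, 0, 0, 0, 0, 0, 0, 0.04, 0, 0, 0, 0.05, 0, -0.02, 0.01, 0, 0, 0, 0.1, 0.01, -0.04, 0, 0, 0, 0, 0.1, 0.01, -0.04, 0, 0, 0, 0, 0.1, 0.01, -0.04, 0, 0, 0, 0, 0.1, 0, -0.04, 0, 0],
)

```text
t: 6.75
ee_pos: [0.4952, 0.135, 0.248]
orientation: [2.468, -1.939, -0.004]
force: [0.9, -0.3, 0.1]
gripper_width: 0.0134
```

>>> jog_arm(
  steps=[0, 0, 0, 0, -0.04, 0, 0, 0, 0, 0, 0, -0.04, 0, 0, 0, 0, 0, 0, -0.04, 0, 0, 0, 0, 0, 0, -0.04, 0, 0, 0, 0, 0, 0, -0.03, 0, 0, 0, 0, 0, 0, 0, 0, 0, 0, 0, 0, 0, 0, 0, 0],
)

```text
t: 7.45
ee_pos: [0.4949, -0.0533, 0.2485]
orientation: [2.464, -1.947, -0.005]
force: [0.9, 0.1, -1.6]
gripper_width: 0.0131
```

Run:
```python
from h import *
s=robot.get_state();print(s['ee_pos'],s['orientation'],s['gripper_width'])
grab('wrist','w5');grab('side','side5');grab('scene','scene5')
```

```text
[ 0.49487819 -0.0533466   0.24854279] [ 2.46409677 -1.94727922 -0.00529697] 0.013096448889669035
```

View pics/w5.png

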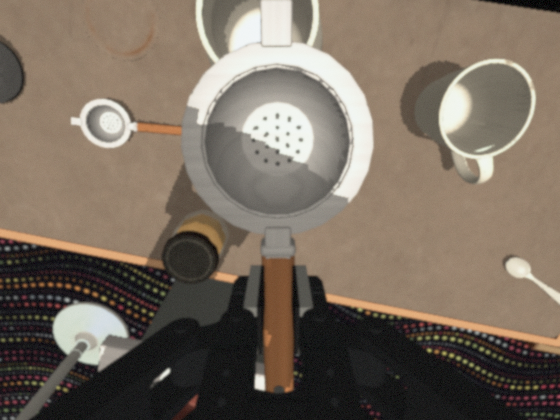

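The wrist view shows the mug's rim centred at (487,109), about 96 px across, with the mug handle's outer end near (480,180). The strainer lip is centred at (278,140), and the jug is at the top (258,30), below the strainer.

Run:
```python
from h import *
f=cv2.imread('pics/w5.png');h=cv2.cvtColor(f,cv2.COLOR_BGR2HSV)
m=cv2.inRange(h,(0,0,165),(180,75,255));m[:,:400]=0;m[200:]=0
c=max(cv2.findContours(m,cv2.RETR_EXTERNAL,2)[0],key=cv2.contourArea);print(cv2.boundingRect(c))
M=plane('w5',487,109,.096);print('M',M.round(4))
for a,b in (((439,109),(535,109)),((487,60),(487,158))): print(np.linalg.norm(plane('w5',*a,.096)-plane('w5',*b,.096)))
for q,z in (((480,181),.051),((482,175),.07),((484,158),.084)):
    H=plane('w5',*q,z);d=H-M;print(q,H.round(4),'dir',np.arctan2(d[1],d[0]),np.linalg.norm(d[:2]))
P=lambda a,b:print(a,b,tri(a,b))
P(('w5',487,109),('scene1',323.3,161.3));P(('w5',487,109),('side1',285.7,182.2))
P(('w5',480,181),('scene1',349,175));P(('w5',480,181),('side1',315.9,196))
# strainer: lip centre at which z matches 82mm
for z in (.27,.28,.29): print(z,np.linalg.norm(plane('w5',182,138,z)-plane('w5',373,138,z)),plane('w5',277.5,138,z).round(4))
s=robot.get_state();x=R.from_rotvec(s['orientation']).as_matrix()[:,0];ya=np.arctan2(x[1],x[0])+np.pi/2;print('strainer yaw',ya,s['ee_pos'][:2]+.07*np.array([np.cos(ya),np.sin(ya)]))
# tip measure in the side view
cv2.imwrite('pics/v6.png',np.hstack([cv2.imread('pics/side5.png')[30:240,130:410],cv2.imread('pics/scene5.png')[100:310,200:480]]))
```

```text
(439, 58, 98, 126)
M [ 0.6158 -0.2305  0.096 ]
0.09168391611735842
0.09138554177239773
(480, 181) [ 0.5451 -0.2843  0.051 ] dir -2.4906893223528774 0.08889595531956013
(482, 175) [ 0.5535 -0.2708  0.07  ] dir -2.5660804738578094 0.07422125114062067
(484, 158) [ 0.5716 -0.2558  0.084 ] dir -2.621122997667549 0.050924925605281064
('w5', 487, 109) ('scene1', 323.3, 161.3) (array([ 0.61757167, -0.23787174,  0.08201678]), np.float64(0.0016345889771303918))
('w5', 487, 109) ('side1', 285.7, 182.2) (array([ 0.61584879, -0.23415614,  0.09062071]), np.float64(0.0014492880623607153))
('w5', 480, 181) ('scene1', 349, 175) (array([ 0.54528021, -0.28319147,  0.051153  ]), np.float64(0.0017192385061470235))
('w5', 480, 181) ('side1', 315.9, 196) (array([ 0.54586331, -0.28397522,  0.05018781]), np.float64(0.0021961780603024974))
0.27 0.08856379311832031 [ 0.5616 -0.0379  0.27  ]
0.28 0.08285921830562257 [ 0.5627 -0.0376  0.28  ]
0.29 0.07715464349292483 [ 0.5638 -0.0374  0.29  ]
strainer yaw 0.2361025498721092 [ 0.56343351 -0.03581929]
```

View pics/v6.png

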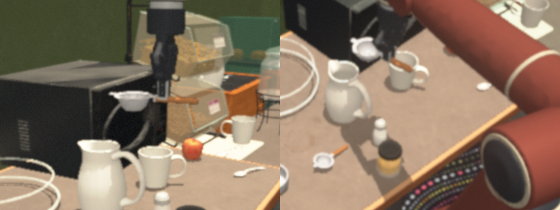

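Mug at about (0.615,−0.231), with its handle direction near −2.52 rad. The lip size gives a foot height of 0.251, which agrees with the reading. I'll move to above the mug while still high, then check before lowering.

>>> jog_arm(
  steps=[0, 0, 0.07, 0.01, -0.035, 0, 0, 0, 0, 0.08, 0.013, -0.04, 0, 0, 0, 0, 0.08, 0.01, -0.04, 0, 0, 0, 0, 0.08, 0.01, -0.04, 0, 0, 0, 0, 0.08, 0.01, -0.04, 0, 0, 0, 0, 0, 0.01, -0.023, -0.02, 0, 0, 0, 0, 0, 0, -0.03, 0, 0, 0, 0, 0, 0, -0.03, 0],
)

```text
t: 8.4
ee_pos: [0.5595, -0.2711, 0.1696]
orientation: [-2.797, 1.43, -0.001]
force: [-0.3, -0.1, -0.9]
gripper_width: 0.0136
```

>>> jog_arm(
  steps=[0, 0, 0, 0, 0, -0.02, 0, 0, 0, 0, 0, 0, 0, 0, 0, 0, 0, 0, 0, 0, 0],
)

```text
t: 8.7
ee_pos: [0.559, -0.2703, 0.1506]
orientation: [-2.798, 1.429, 0.001]
force: [1.0, -0.7, -0.0]
gripper_width: 0.013
```

Run:
```python
from h import *
s=robot.get_state();print(s['ee_pos'],s['orientation'],s['gripper_width'],s['force'])
x=R.from_rotvec(s['orientation']).as_matrix()[:,0];print(np.arctan2(x[1],x[0])+np.pi/2)
w=grab('wrist','w6');a=grab('side','side6')[110:230,225:385];b=grab('scene','scene6')[110:230,250:410]
q=[cv2.resize(i,(400,300),interpolation=2) for i in(a,b)]
cv2.imwrite('pics/v7.png',np.vstack([np.hstack(q),np.hstack([cv2.resize(w,(400,300)),np.zeros((300,400,3),np.uint8)])]))
```

```text
[ 0.5590347  -0.27030182  0.15055991] [-2.79755002e+00  1.42918371e+00  6.96759695e-04] 0.012988585331332307 [ 0.98591503 -0.74075064 -0.02384316]
0.6261851929191518
```

View pics/v7.png

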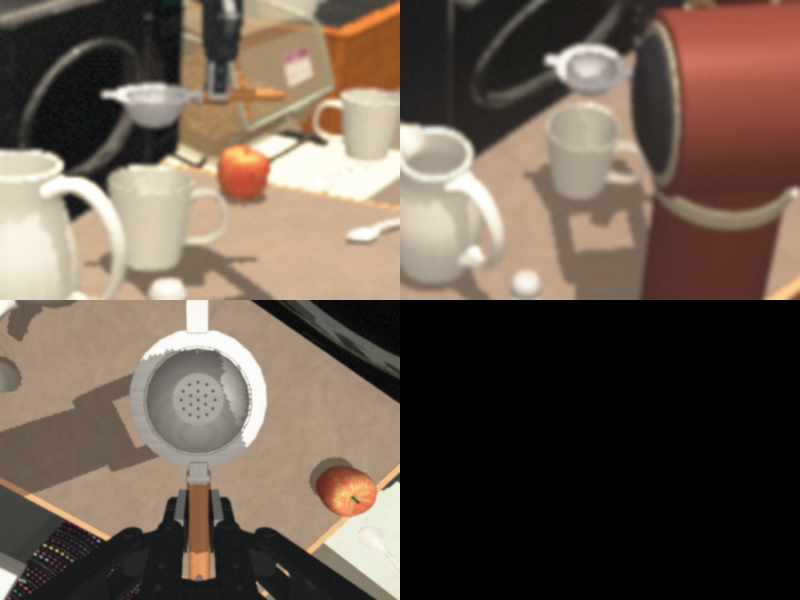

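Side: bowl centre at crop (153,95), over the mug rim centre at crop (152,172). Scene: lip at crop (190,68), mug rim at crop (183,130). The wrist view shows the mug hidden under the lip, as wanted. Now the numbers.

Run:
```python
from h import *
L={'side6':(286.2,146.8),'scene6':(326,137.2)};Mu={'side6':(285.7,182.2),'scene6':(323.3,161.3)}
print('lip',tri(('side6',*L['side6']),('scene6',*L['scene6'])));print('mug',tri(('side6',*Mu['side6']),('scene6',*Mu['scene6'])))
for n in L:
    l=plane(n,*L[n],.187);m=plane(n,*Mu[n],.096);print(n,l.round(4),m.round(4),'lip-mug',(l-m).round(4))
f=cv2.imread('pics/w6.png')
for z in (.18,.185,.19): print(z,np.linalg.norm(plane('w6',182,138,z)-plane('w6',373,138,z)),plane('w6',277.5,138,z).round(4))
# bowl underside height in side view: crop (153,128)
p=plane('side6',286,161.2,.15);print(p);[print(z,proj('side6',[.615,-.231,z])) for z in(.15,.155,.16)]
# lip edges row by row for refinement
for n,box in(('side6',(130,175,255,315)),('scene6',(115,155,300,352))):
    g=cv2.cvtColor(cv2.imread(f'pics/{n}.png'),cv2.COLOR_BGR2GRAY)
    for y in range(box[0],box[1],3):
        xs=np.nonzero(g[y,box[2]:box[3]]>130)[0]; print(n,y,(xs.min()+box[2],xs.max()+box[2]) if len(xs) else None,end=' ')
    print()
```

```text
lip (array([ 0.60922502, -0.22639064,  0.19011387]), np.float64(0.004258239413048315))
mug (array([ 0.61022645, -0.22782313,  0.09312358]), np.float64(0.0023262993742102487))
side6 [ 0.6188 -0.2392  0.187 ] [ 0.6077 -0.2213  0.096 ] lip-mug [ 0.011  -0.0179  0.091 ]
scene6 [ 0.6094 -0.2292  0.187 ] [ 0.6066 -0.2255  0.096 ] lip-mug [ 0.0027 -0.0037  0.091 ]
0.18 0.08412256410848432 [ 0.6153 -0.2302  0.18  ]
0.185 0.08127096763731234 [ 0.6157 -0.2298  0.185 ]
0.19 0.0784193711661403 [ 0.6162 -0.2295  0.19  ]
[ 0.61471816 -0.23271114  0.15      ]
0.15 [285.58355571 161.33341512]
0.155 [285.62306947 159.50243032]
0.16 [285.66271106 157.66552199]
side6 130 (np.int64(255), np.int64(304)) side6 133 (np.int64(299), np.int64(305)) side6 136 (np.int64(299), np.int64(305)) side6 139 (np.int64(298), np.int64(305)) side6 142 (np.int64(299), np.int64(305)) side6 145 (np.int64(272), np.int64(305)) side6 148 (np.int64(266), np.int64(314)) side6 151 (np.int64(275), np.int64(302)) side6 154 (np.int64(277), np.int64(314)) side6 157 (np.int64(280), np.int64(314)) side6 160 (np.int64(300), np.int64(314)) side6 163 (np.int64(305), np.int64(314)) side6 166 None side6 169 (np.int64(296), np.int64(303)) side6 172 (np.int64(292), np.int64(314)) 
scene6 115 None scene6 118 None scene6 121 None scene6 124 None scene6 127 (np.int64(323), np.int64(328)) scene6 130 (np.int64(315), np.int64(335)) scene6 133 (np.int64(308), np.int64(343)) scene6 136 (np.int64(311), np.int64(342)) scene6 139 (np.int64(312), np.int64(342)) scene6 142 (np.int64(315), np.int64(341)) scene6 145 (np.int64(320), np.int64(341)) scene6 148 (np.int64(318), np.int64(341)) scene6 151 (np.int64(313), np.int64(341)) scene6 154 (np.int64(309), np.int64(341))
```

Lip and mug rim centres triangulated with the same cameras agree within 2 mm. The foot is about 60 mm above the rim, so I'll lower 45 mm.

>>> jog_arm(
  steps=[0, 0, 0, 0, 0, -0.015, 0, 0, 0, 0, 0, 0, -0.015, 0, 0, 0, 0, 0, 0, -0.01, 0, 0, 0, 0, 0, 0, -0.005, 0, 0, 0, 0, 0, 0, 0, 0, 0, 0, 0, 0, 0, 0, 0, 0, 0, 0, 0, 0, 0, 0],
)

```text
t: 9.55
ee_pos: [0.5591, -0.2715, 0.1062]
orientation: [2.796, -1.431, 0.002]
force: [-0.0, 0.6, -1.6]
gripper_width: 0.0135
```

Run:
```python
from h import *
s=robot.get_state();print(s['ee_pos'],s['gripper_width'],s['force'],np.abs(s['dq']).max())
a=grab('side','side7')[130:220,240:360];b=grab('scene','scene7')[130:220,270:390]
cv2.imwrite('pics/v8.png',np.hstack([cv2.resize(i,(400,300),interpolation=2) for i in(a,b)]))
```

```text
[ 0.55911029 -0.27153579  0.10622684] 0.013485240564231147 [-0.03794245  0.56008357 -1.61208785] 0.0032671981565446217
```

View pics/v8.png

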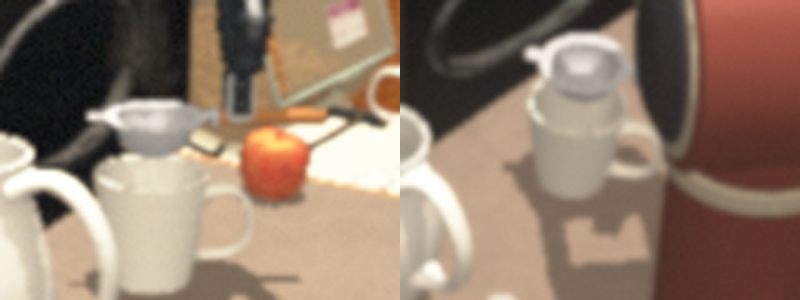

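Side: lip centre at crop (163,112), mug rim centre at (153,175), with a clear gap under the bowl. Scene: lip at (185,62), rim at (176,104). The strainer looks level, slightly to the right of the mug in both views, so I'll compute the offset.

Run:
```python
from h import *
l=tri(('side7',288.9,163.6),('scene7',325.5,148.6));m=tri(('side7',285.9,182.4),('scene7',323,161.3));print(l,m,l[0]-m[0])
for z in (.142,):
  for n,q in(('side7',(288.9,163.6)),('scene7',(325.5,148.6))): print(n,plane(n,*q,z))
c=np.array([.615,-.231]) # predicted pixel shift of rim centre -> lip centre for coaxial, foot+15mm
for n in('side7','scene7'):
  print(n,'coaxial shift',proj(n,[*c,.141])-proj(n,[*c,.096]),'d/dx5mm',proj(n,[c[0]+.005,c[1],.141])-proj(n,[*c,.141]),'d/dy5mm',proj(n,[c[0],c[1]+.005,.141])-proj(n,[*c,.141]))
# horizontal extents of lip/mug by edges
for n,rows,x0,x1 in(('side7',(162,164,166,185,190,195),255,320),('scene7',(145,148,151,165,170),300,350)):
  im=cv2.imread(f'pics/{n}.png').astype(int)
  for y in rows: print(n,y,im[y,x0:x1].sum(1)//3)
```

```text
(array([ 0.60388905, -0.22758529,  0.14687677]), np.float64(0.001905947352282243)) (array([ 0.60992732, -0.227075  ,  0.09316083]), np.float64(0.000882811135514897)) [-0.00603827 -0.00051029  0.05371594]
side7 [ 0.61055572 -0.24127541  0.142     ]
scene7 [ 0.60897158 -0.23175473  0.142     ]
side7 coaxial shift [  0.34796369 -16.12390888] d/dx5mm [-1.63151897 -0.29934428] d/dy5mm [-0.94893236  0.45051793]
scene7 coaxial shift [  1.14584644 -11.19972604] d/dx5mm [-1.11897246 -0.85363791] d/dy5mm [-1.22725051  0.66939875]
side7 162 [ 21  21  22  19  21  18  19  14  18  18  26  48  65  72  77  99 134 182
 218 234 236 225 221 221 219 216 214 214 217 218 221 223 224 221 214 208
 204 194 181 169 160 158 156 147 137 129 132 137 143 145 134 113 112 128
 116  71  51  51  56  74 115 134 129 126 124]
side7 164 [ 23  17  23  24  23  17  17  18  20  22  80 159 211 219 215 219 238 249
 250 242 205 174 179 186 193 198 196 189 185 192 206 213 218 212 202 191
 184 175 169 165 159 159 157 163 163 165 172 170 169 169 156 133 128 137
 133 116 106 106 107 112 126 130 121 117 118]
side7 166 [ 14  16  17  
[... 1450 characters left out ...]
60 166 164 146 106  64  44  42  41  42  42  43  48  47]
scene7 151 [ 38  38  36  37  36  36  37  37  40  48  72 126 190 229 227 190 155 148
 152 160 178 195 207 213 214 212 206 195 176 163 157 152 146 140 140 149
 159 163 164 150 116  73  47  40  40  41  42  43  44  48]
scene7 165 [163 165 166 166 166 165 164 161 158 167 195 211 198 175 163 164 166 168
 169 170 170 170 171 172 171 171 173 171 172 170 166 160 155 151 150 158
 165 172 173 172 168 168 164 150 121  81  51  45  43  42]
scene7 170 [168 168 167 165 163 162 161 161 156 147 139 140 144 147 151 155 159 162
 164 169 173 176 176 174 172 169 166 168 173 176 171 166 163 156 158 164
 174 175 175 175 175 179 183 189 191 184 163 122  77  49]
```

Fixed cameras put the bowl about 4–5 mm toward the handle side and the foot 16–21 mm above the rim, while the wrist view says centred. Splitting the difference gives a small trim, after which I'll check that the arm is settled and hand in.

>>> jog_arm(
  steps=[0, 0, 0.03, 0.003, 0, -0.003, 0, 0, 0, 0, 0, 0, 0, 0, 0, 0, 0, 0, 0, 0, 0, 0, 0, 0, 0, 0, 0, 0, 0, 0, 0, 0, 0, 0, 0, 0, 0, 0, 0, 0, 0, 0, 0, 0, 0, 0, 0, 0, 0],
)

```text
t: 10.35
ee_pos: [0.5616, -0.2712, 0.1025]
orientation: [-2.818, 1.389, -0.0]
force: [0.6, 0.6, -0.5]
gripper_width: 0.0132
```

Run:
```python
from h import *
a=grab('side','side8');s=robot.get_state();print(s['ee_pos'],s['gripper_width'],s['force'],np.abs(s['dq']).max())
# did the mug move? compare mug lower body patch
b=cv2.imread('pics/side1.png');t=b[195:218,272:315];r=cv2.matchTemplate(a[185:228,262:325],t,cv2.TM_CCOEFF_NORMED);print(cv2.minMaxLoc(r),'expect (10,10)')
print(robot.hand_in())
```

```text
[ 0.56164504 -0.27123516  0.10251413] 0.012944874702014981 [-0.51835939 -0.16917634 -0.66412193] 0.0018350700000854265
(-0.25020936131477356, 0.7956171631813049, (3, 20), (10, 10)) expect (10,10)
the job is handed in; nothing more can be done
None
```

I took the large strainer from its drip bowl and carried it over the row with its underside about 25 cm up. I handed it in held still over the white mug with its handle along the mug's handle. `hand_in()` gave no verdict. The job took about 10.5 s of robot time.

**First grasp missed.** The fingers shut just above the handle, because the fingertips sat about 2 cm higher than the reported TCP. I reopened, went 15 mm deeper, and it held. The opening then stayed at about 13 mm, although the handle is given as 16 mm wide.

**Last checks:**
- **Stillness and mug:** the arm was still and the force small. Image matching in the side view found the mug at its original pixel. I did not re-measure the jug, honey jar or pepper shaker at the end.
- **Centring:** before the final trim the wrist camera said the bowl was centred, but the fixed cameras put it about 5 mm toward the handle. I split the difference, so I expect it within about 4 mm.
- **Height above the rim:** the arm reading gives about 13 mm and the cameras up to about 19 mm, both inside the 4–27 mm window.
- **Handle direction:** the strainer's is about 0.66 rad, against mug estimates of 0.61 to 0.72 rad.

I had used all 12 picture views before the final trim, so I did not look at the end pose by eye.

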